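# Click the batch counter's large wheel round to its start mark

### The arm

A 6-joint arm with a two-finger parallel gripper is mounted at the origin on a cart in front of the work surface, level with it; the furniture and walls round the work are solid. World frame = base frame: x ahead of the robot, y to its left, z up, the work surface at z = 0. Lengths are in m, angles in degrees, forces in N, time in s.
With the tool pointing down it reaches from about 0.25 to 0.725 m from the base axis. Payload 9.7 kg.
Tool frame: the origin (TCP) lies at the very end of the fingers, on their centre line; the grasp point (between the pads) lies 19 mm behind it (bot.grip_point_offset is the distance from the TCP to the grasp point, in m); y points along the fingers, x is the direction in which the jaws open and shut, and the axes are right-handed (so a half turn about y gives the same grasp; the last joint's range is limited). The gripper opens to 85 mm and grips with 20 to 120 N. Pads are 22 mm wide; open, the fingers measure 114 mm over their backs; the gripper's body (76 mm by 85 mm) begins 54 mm behind the grasp point. The pads swing forward as they close: fully open they stand 13 mm farther back than shut.
Start: joints at [-65.317, 4.979, 10.078, 95.1, 0, 90], TCP at [0.23, -0.5, 0.231] pointing down, gripper open.
Joint ranges: [-179.16, 179.16], [-48.56, 103.87], [-65.8, 70.77], [-126.05, 130.52], [-82.76, 87.17], [-180, 180]. Speed limits (degrees/s): [127.2, 127.2, 147.25, 180, 180, 180].

### API

Orientations are given as [roll, pitch, yaw] about the fixed x, y, z axes, in that order (R = Rz(yaw) Ry(pitch) Rx(roll)).
In Python, from workcell import bot gives the robot as it stands.
- The arm moves only by the shell command python3 -m inch 'ROWS' [FORCE]. ROWS is JSON, a list of rows, each a list of 3 entries, a list of its own where there are three numbers: the shift along the tool's x, y, z in mm, then the turn, a rotation vector about the tool's x, y, z in rad, then the finger opening in mm, from 0 to 85.4. In form: [[[x, y, z], [ax, ay, az], grip], ...]. A call has 1 to 20 rows; each row is the pose to reach, as a shift and turn from the pose measured when the call began, along the tool's axes at that moment; what a row does not reach only later rows make up. A row lasts 1/10 s, in which the tool goes at most 50 mm and 8.59 degrees, less where a joint would pass 70% of its speed; a pose out of reach is approached as far as the arm can. A call with a gripper value outside its range is refused whole. The fingers move at their own pace and stop on an object; FORCE is the grip in N (left out, the last holds). Time passes only in rows, so rows that repeat a pose let the fingers close. It gives the time, the measured TCP pose, the force and the opening at its end, in the units of the state.
- bot.get_obs(): the state, without advancing time (a new reading comes with each control period).
- bot.camera(name): name is "side" or "top" or "wrist"; returns a dict with "frame" (384x512x3 uint8, red, green, blue), "mtx" (3x3 intrinsics, pixels), "origin" and "orientation" of the camera in the world. Camera axes: x right, y down, z forward; pixel columns grow to the right and rows downward; lengths in m; the calibration is good to about 2 mm. A picture is of the moment at which its call begins. There is no depth.
- bot.job_done(): hands the job in, once; it reports no verdict.
Trained networks look in a picture, given as the dict that the camera call returned (one of the last four; its "shot" number tells which), for a name from the list of things; names that differ only in an ending like _2 or _b are one class to them, and where a whole thing is asked for, a point or a joint stands for the part that bears it (a point fixed in the world has none). Each returns a list of dicts, best first, with "confidence" (0 to 1); they miss things now and then, are a little off and sometimes report something else, mostly with a low value. They report only what shows in the picture. A call takes as long as a camera call.
- bot.search_frame(picture, name): "box" ([left, top, right, bottom] in pixels, round what is visible of it).
- bot.cut_out(picture, name): "region" (384x512 bool, what is visible of it) and "box" ([left, top, right, bottom] in pixels, round what is visible of it).
The state is a dict: "time": time; "q": joint angles; "qd": joint speeds; "joint_efforts": joint torques, N m; "ee_pos": TCP position; "tcp_rot": TCP orientation; "wrist_force": force on the tool from outside, world axes, zero at the start; "torque": the same for the moment, N m; "opening": finger opening in m.
Only numpy, scipy, OpenCV 4.12 (cv2) and the standard library are available. Lean on these libraries where they do the work, as an engineer would, in place of code of your own. Each camera call takes 0.05 s, during which the arm holds its last target. There are 200 camera calls.

### The job

Bring the kitchen's two-wheel batch counter back to its start mark: flick the paddles at the edge of the larger wheel with a fingertip, anticlockwise as seen from above, click by click, until the paddle with the raised ridge rests in its notch at the bridge's pointed arrow, two or three clicks on, without running on past it. Let the wheel come to rest in the notch just before the mark before you give it the final flick. Leave the smaller wheel at its setting, do not lift the counter or shove it out of its place, and leave the jar, candle and other things standing about where they are.

Things in the scene. Friction and masses are not known exactly. Their poses are not given: they have to be found in the camera images.
- batch_counter: the batch counter: low grey box 110 (x) x 230 (y) mm, deck 32 mm above the worktop, about 1.9 kg in all, loose on a rubber sole; origin at the centre of its underside, x to its back, y along it (large wheel at +y, small at -y). Across the deck at y = -26 mm stands a metal bridge 50 mm long (x), 12 mm wide, up to 52 mm above the worktop, with a pointed arrow on each side
- large_wheel (a joint): angle of the large wheel in rad, growing anticlockwise seen from above; 0 = ridged paddle at the arrow. Six notches a turn, at multiples of 1.047 rad (60 degrees); it starts at rest 2 or 3 clicks before the mark (-2.09 or -3.14). 2 to 4 N at a paddle takes it out of a notch; pushed over half a click (30 degrees) it springs into the next notch and stops there, pushed less it springs back
- large_wheel_hub (a point): on the large wheel's upright axle, at counter x = 0, y = +50 mm, half-way up the paddles, 44 mm above the worktop. Wheel: hub of radius 29 mm with six straight radial paddles 60 degrees apart, 12 mm wide, round-ended, reaching to radius 60 mm, 37 to 51 mm above the worktop (5 mm over the deck). Neighbouring paddles leave a 40 mm gap at radius 52 mm
- large_wheel_mark (a point): on top of the ridge, 54 mm from the large wheel's axle, 56 mm above the worktop: a metal ridge 6 mm wide and 5 mm high lies along one paddle of this wheel. In any notch, paddles point along the counter's +y and -y and 30, 150, 210 and 330 degrees from its +x, so open gaps lie straight behind (+x) and in front (-x) of the axle
- large_arrow (a point): tip of the bridge's pointed arrow that points to the large wheel's axle, 65 mm from that axle towards the small wheel, 52 mm above the worktop
- small_wheel_hub (a point): axle of the small wheel, at counter x = 0, y = -75 mm, 44 mm above the worktop: the same shape as the large wheel but only 34 mm in radius; clicks likewise; not to be turned
- small_wheel (a joint): angle of the small wheel in rad, anticlockwise seen from above; 0 = its ridged paddle at its own arrow; it stands, and must stay, one click before that (-1.05)
- small_wheel_mark (a point): on top of the ridge of the small wheel, 28 mm from its axle
- jar: small spice jar with a screw cap, 45 mm across, 106 tall; stands about 50 mm off the counter's small-wheel end; loose bystander, origin at the centre of its underside
- candle: flat round tea-light candle, 38 mm across, 15 tall; stands 30 to 55 mm off the counter's large-wheel end; loose bystander, origin at the centre of its underside
- tumbler: plastic tumbler, 68 mm across, 72 tall; loose bystander, origin at the centre of its underside
- tub: sealed dairy pot, 72 mm across, 72 tall; loose bystander, origin at the centre of its underside
- lemon: lemon, 83 x 58 x 58 mm; loose bystander, origin at the centre of its underside

How it is judged:
By the outcome, as a careful person would: the job done as asked, in the order asked, and still so for the second after the job is handed in, with the robot touching nothing.
It also fails if it takes over 48 s, if anything falls off the work surface, if the arm or the gripper's body presses on something with over 40 N, if the wrist force passes 120 N, or if a joint passes its speed limit or range.

## Working session

There is one attempt and no reset: what is moved stays moved. The work goes in short steps, Python scripts to look and compute and a shell command to move; the robot and the scene stay as the last step left them, time stands still between calls to the robot, and variables do not carry over. Pictures are saved under pics/ and viewed, about 8 in all and at most 12, crops included, and the job is handed in when it is done.

```bash
mkdir -p pics; ls; cat > h.py <<'E'
import numpy as np, cv2
from workcell import bot
from scipy.spatial.transform import Rotation as R
def cam(n):
    p=bot.camera(n); return p
def Rm(p):
    o=np.array(p["orientation"]); return o if o.shape==(3,3) else R.from_euler('xyz',o,degrees=True).as_matrix()
def ray(p,uv,z):
    d=Rm(p)@np.linalg.solve(np.array(p["mtx"]),[uv[0],uv[1],1.]); o=np.array(p["origin"])
    return o+d*(z-o[2])/d[2]
def proj(p,X):
    c=Rm(p).T@(np.array(X)-np.array(p["origin"])); c=np.array(p["mtx"])@c; return c[:2]/c[2]
def save(p,n): cv2.imwrite(f"pics/{n}.png",p["frame"][:,:,::-1])
E
python3 - <<'E'
from h import *
for n in("top","side"):
    p=cam(n); save(p,n+"0"); print(n,p["origin"],p["orientation"])
    for k in("batch_counter","large_wheel_hub","large_wheel_mark","large_arrow","small_wheel_hub","small_wheel_mark","jar","candle","tumbler","tub","lemon"):
        r=bot.search_frame(p,k)[:2]
        for a in r:
            b=a["box"];c=((b[0]+b[2])/2,(b[1]+b[3])/2)
            print(k,round(a["confidence"],2),np.round(b),np.round(ray(p,c,.044),3))
print(bot.get_obs())
a=cv2.imread("pics/top0.png");b=cv2.imread("pics/side0.png")
E
```

```text
pics
top [0.48252877 0.11392199 1.5014387 ] [-177.34516352   -0.35064152  -89.35819699]
batch_counter 0.58 [220. 194. 291. 240.] [0.466 0.145 0.044]
batch_counter 0.16 [224. 197. 258. 231.] [0.474 0.195 0.044]
large_wheel_hub 0.95 [223. 198. 260. 232.] [0.471 0.193 0.044]
large_wheel_mark 0.9 [224. 201. 258. 230.] [0.47  0.195 0.044]
large_wheel_mark 0.48 [220. 198. 291. 240.] [0.459 0.145 0.044]
large_arrow 0.6 [221. 196. 290. 236.] [0.469 0.145 0.044]
large_arrow 0.26 [202. 205. 214. 215.] [0.488 0.306 0.044]
small_wheel_hub 0.47 [271. 215. 289. 228.] [0.452 0.063 0.044]
small_wheel_hub 0.16 [222. 194. 289. 234.] [0.474 0.147 0.044]
small_wheel_mark 0.52 [271. 215. 284. 226.] [0.454 0.072 0.044]
jar 0.55 [298. 220. 314. 233.] [ 0.435 -0.024  0.044]
jar 0.45 [223. 196. 290. 232.] [0.475 0.143 0.044]
candle 0.56 [201. 202. 212. 215.] [0.491 0.311 0.044]
candle 0.48 [186. 149. 204. 165.] [0.666 0.354 0.044]
tumbler 0.73 [166. 190. 189. 209.] [0.521 0.41  0.044]
tumbler 0.19 [183. 148. 206. 165.] [0.667 0.355 0.044]
tub 0.76 [182. 148. 207. 165.] [0.669 0.356 0.044]
tub 0.28 [224. 196.
[... 866 characters left out ...]
lemon 0.52 [177. 248. 211. 292.] [0.52  0.424 0.044]
{'time': 1.2, 'q': array([-6.53183704e+01,  4.97780447e+00,  1.00776031e+01,  9.51006949e+01,
       -7.04089533e-04,  9.00010155e+01]), 'qd': array([-0.02514466,  0.02517427, -0.04002569, -0.02001255, -0.03058647,
       -0.01751942]), 'joint_efforts': array([ 9.34869568e-04, -5.20105255e+01,  4.64852965e+01,  1.96932880e-03,
       -2.04281861e-05, -8.21621342e-06]), 'ee_pos': array([ 0.22965622, -0.49973881,  0.23128918]), 'tcp_rot': array([-9.00007041e+01,  8.96346217e-04, -6.53193859e+01]), 'wrist_force': array([0.79202578, 0.50970591, 0.0681807 ]), 'torque': array([0.00995332, 0.03278525, 0.03590283]), 'opening': 0.08529883089836134}
```

```bash
python3 - <<'E'
import cv2,numpy as np
a=cv2.imread("pics/top0.png")[140:260,140:340];b=cv2.imread("pics/side0.png")[150:300,140:340]
a=cv2.resize(a,None,fx=3.5,fy=2.5*3.5/2.5*0.714,interpolation=3) if 0 else cv2.resize(a,None,fx=2.5,fy=2.5,interpolation=3)
b=cv2.resize(b,None,fx=2,fy=2,interpolation=3)
W=500;c=np.zeros((600,W,3),np.uint8);c[:300,:500]=a;c[300:600,:400]=b
cv2.imwrite("pics/c0.png",c)
E
```

```text
(no output)
```

View pics/c0.png

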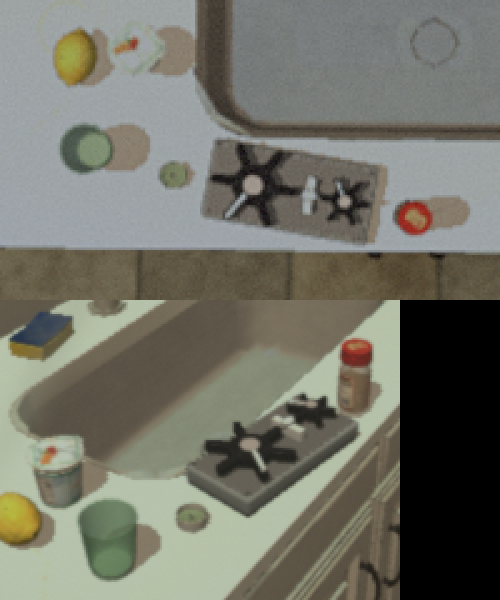

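Counter sits at about (0.466, 0.145), yaw about −10.6°. In the crop the ridge (232,213) points to the counter's 150° direction, so it is 2 clicks before the arrow. I'll go above the large wheel for a close look, fingers closing on the way.

```bash
python3 -m inch '[[[-150,-19,140],[0,-0.3,0],0],[[-300,-19,290],[0,-0.6,0],0],[[-530,-19,509],[0,-0.95,0],0],[[-530,-19,509],[0,-0.95,0],0],[[-530,-19,509],[0,-0.95,0],0],[[-530,-19,509],[0,-0.95,0],0],[[-530,-19,509],[0,-0.95,0],0],[[-530,-19,509],[0,-0.95,0],0],[[-530,-19,509],[0,-0.95,0],0],[[-530,-19,509],[0,-0.95,0],0],[[-530,-19,509],[0,-0.95,0],0],[[-530,-19,509],[0,-0.95,0],0],[[-530,-19,509],[0,-0.95,0],0],[[-530,-19,509],[0,-0.95,0],0],[[-530,-19,509],[0,-0.95,0],0],[[-530,-19,509],[0,-0.95,0],0],[[-530,-19,509],[0,-0.95,0],0],[[-530,-19,509],[0,-0.95,0],0],[[-530,-19,509],[0,-0.95,0],0],[[-530,-19,509],[0,-0.95,0],0]]'
cat > look.py <<'E'
import sys
from h import *
p=cam("wrist"); save(p,sys.argv[1]); print(p["origin"],p["orientation"])
import pickle; pickle.dump(p,open("p.pkl","wb"))
for k in("batch_counter","large_wheel_hub","large_wheel_mark","large_arrow","small_wheel_hub"):
    for a in bot.search_frame(p,k)[:1]:
        b=a["box"];c=((b[0]+b[2])/2,(b[1]+b[3])/2); print(k,round(a["confidence"],2),np.round(b),np.round(ray(p,c,.05),4))
E
python3 look.py w1
```

```text
time: 3.2
ee_pos: [0.4708, 0.1935, 0.2507]
tcp_rot: [-90.0, -0.0, -11.0]
wrist_force: [-1.0, 0.5, -0.4]
opening: -0.0002
[0.48410117 0.26047635 0.39365803] [ 1.64155955e+02  3.70361152e-02 -1.09503581e+01]
batch_counter 0.65 [204.  94. 309. 283.] [0.4676 0.1613 0.05  ]
large_wheel_hub 0.76 [208.  99. 309. 216.] [0.4759 0.1941 0.05  ]
large_wheel_mark 0.81 [205.  97. 310. 214.] [0.4752 0.1963 0.05  ]
large_arrow 0.6 [208.  94. 308. 280.] [0.4691 0.1627 0.05  ]
```

View pics/w1.png

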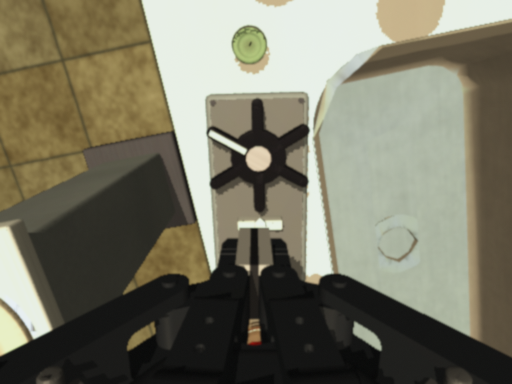

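```bash
python3 - <<'E'
import pickle
from h import *
p=pickle.load(open("p.pkl","rb"))
h=ray(p,(259,158),.051);print("hub",h)
for n,uv,z in(("padA",(258,102),.051),("padB",(260,209),.051),("arrow",(262,219),.052),("cTL",(207,95),.032),("cTR",(307,93),.032),("ridge",(209,133),.056)):
    q=ray(p,uv,z);d=(q-h)[:2];print(n,np.round(q,4),np.round(np.hypot(*d)*1e3,1),np.degrees(np.arctan2(d[1],d[0])))
a,b=ray(p,(238,230),.25),ray(p,(272,230),.25);print("finger width x mm",np.linalg.norm(a-b)*1e3)
a=ray(p,(207,95),.032);b=ray(p,(307,93),.032);print("deck edge",np.linalg.norm(a-b),np.degrees(np.arctan2(*(b-a)[1::-1])))
print(p["mtx"])
E
```

```text
hub [0.47637225 0.19356015 0.051     ]
padA [0.4858 0.2489 0.051 ] 56.1 80.29719509223956
padB [0.4671 0.1386 0.051 ] 55.8 -99.60408165448356
arrow [0.4671 0.1272 0.052 ] 67.0 -97.94209737847191
cTL [0.4354 0.2652 0.032 ] 82.5 119.78419124917339
cTR [0.5373 0.2475 0.032 ] 81.4 41.48760660878255
ridge [0.4323 0.2288 0.056 ] 56.5 141.33177206165306
finger width x mm 15.63026615867515
deck edge 0.1034550668262784 -9.844512644063112
[[337.30717007   0.         253.81924506]
 [  0.         337.30717007 186.05021535]
 [  0.           0.           1.        ]]
```

```bash
python3 -m inch '[[[30,30,1],[0,0,0],0],[[57,70,1],[0,0,0],0],[[57,110,1],[0,0,0],0],[[57,150,1],[0,0,0],0],[[57,180,1],[0,0,0],0],[[57,180,1],[0,0,0],0],[[57,180,1],[0,0,0],0],[[57,180,1],[0,0,0],0]]'
python3 - <<'E'
from h import *
import pickle
p=cam("wrist");save(p,"w2");pickle.dump(p,open("p.pkl","wb"))
print(bot.get_obs()["ee_pos"])
E
```

```text
time: 4.3
ee_pos: [0.5281, 0.1848, 0.0728]
tcp_rot: [-89.9, -0.2, -10.9]
wrist_force: [0.5, -0.3, 0.4]
opening: 0.0
[0.52816976 0.18484116 0.07279567]
```

View pics/w2.png

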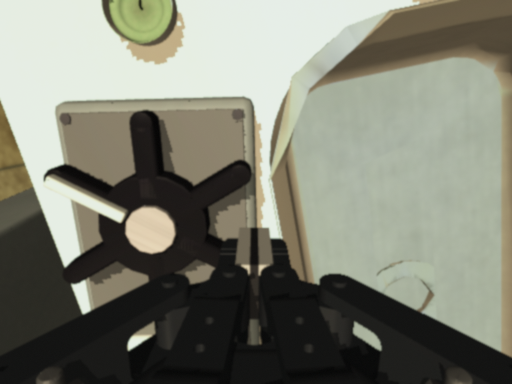

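```bash
python3 - <<'E'
import pickle
from h import *
p=pickle.load(open("p.pkl","rb"))
h=ray(p,(150,230),.051);print("hub",h)
for uv in((145,113),(248,170),(46,178)):
    q=ray(p,uv,.051);d=(q-h)[:2];print(np.round(q,4),np.hypot(*d)*1e3,np.degrees(np.arctan2(d[1],d[0])))
print(proj(p,[.5281,.1848,.0728]))
E
```

```text
hub [0.47421463 0.19268924 0.051     ]
[0.4882 0.2515 0.051 ] 60.4131215573506 76.59509989966796
[0.5312 0.2147 0.051 ] 61.07375049894551 21.144965560183103
[0.4305 0.2299 0.051 ] 57.453998641703265 139.61301727164965
[253.27241536 243.77348287]
```

```bash
python3 -m inch '[[[0,12,0],[0,0,0],0],[[0,24,0],[0,0,0],0],[[0,33,0],[0,0,0],0],[[0,33,0],[0,0,0],0],[[0,33,0],[0,0,0],0]]'
python3 -m inch '[[[-0.3,0,2.8],[0,-0.052,0],0],[[-0.5,0,5.6],[0,-0.105,0],0],[[-1,0,8.4],[0,-0.157,0],0],[[-1.6,0,11.2],[0,-0.209,0],0],[[-2.4,0,13.9],[0,-0.262,0],0],[[-3.3,0,16.6],[0,-0.314,0],0],[[-4.3,0,19.3],[0,-0.367,0],0],[[-5.5,0,21.9],[0,-0.419,0],0],[[-6.8,0,24.4],[0,-0.471,0],0],[[-8.3,0,26.8],[0,-0.524,0],0],[[-9.9,0,29.2],[0,-0.576,0],0],[[-11.6,0,31.4],[0,-0.628,0],0],[[-13.4,0,33.6],[0,-0.681,0],0],[[-15.3,0,35.7],[0,-0.733,0],0],[[-17.4,0,37.7],[0,-0.785,0],0],[[-19.5,0,39.6],[0,-0.838,0],0],[[-21.7,0,41.3],[0,-0.89,0],0],[[-21.7,0,41.3],[0,-0.89,0],0],[[-21.7,0,41.3],[0,-0.89,0],0]]'
python3 - <<'E'
from h import *
p=cam("wrist");q=cam("top")
c=np.zeros((384,780,3),np.uint8);c[:,:512]=p["frame"];c[:180,512:780]=cv2.resize(q["frame"][180:250,210:314],(268,180),interpolation=3)
cv2.imwrite("pics/w3.png",c[:,:,::-1])
import pickle;pickle.dump(p,open("p.pkl","wb"))
E
```

```text
time: 4.85
ee_pos: [0.528, 0.1848, 0.0394]
tcp_rot: [-89.9, -0.1, -10.9]
wrist_force: [-0.4, -0.1, 0.3]
opening: 0.0001
time: 6.75
ee_pos: [0.5147, 0.2295, 0.0397]
tcp_rot: [-90.1, -0.2, 40.0]
wrist_force: [-0.3, -1.1, 0.5]
opening: -0.0
```

View pics/w3.png

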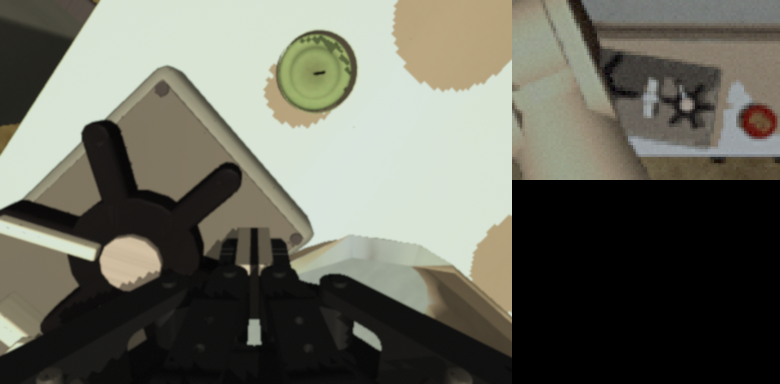

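```bash
python3 - <<'E'
import pickle
from h import *
p=pickle.load(open("p.pkl","rb"))
h=ray(p,(130,262),.051);print("hub",h)
for uv,z in(((235,174),.051),((99,132),.051),((1,214),.056)):
    q=ray(p,uv,z);d=(q-h)[:2];print(np.round(q,4),np.hypot(*d)*1e3,np.degrees(np.arctan2(d[1],d[0])))
print(bot.get_obs()["wrist_force"])
E
```

```text
hub [0.47521924 0.19238451 0.051     ]
[0.4853 0.252  0.051 ] 60.454542347282064 80.42747986355153
[0.4343 0.2311 0.051 ] 56.31201731688826 136.55350349717602
[0.4236 0.1804 0.056 ] 53.02072395668088 -166.91215739496266
[-0.11411483 -0.00510982 -0.5282109 ]
```

Now resting in the notch before the mark: paddles at world 80°, 137° and 193°, no contact force, and the hub hasn't moved. I'll wait briefly, then give the final flick.

```bash
python3 -m inch '[[[0,0,0],[0,0,0],0],[[0,0,0],[0,0,0],0],[[0,0,0],[0,0,0],0],[[0,0,0],[0,0,0],0],[[0,0,0],[0,0,0],0],[[0,0,0],[0,0,0],0],[[0,0,0],[0,0,0],0],[[0,0,0],[0,0,0],0]]'
python3 -m inch '[[[-0.3,0,2.8],[0,-0.052,0],0],[[-0.5,0,5.6],[0,-0.105,0],0],[[-1,0,8.4],[0,-0.157,0],0],[[-1.6,0,11.2],[0,-0.209,0],0],[[-2.4,0,13.9],[0,-0.262,0],0],[[-3.3,0,16.6],[0,-0.314,0],0],[[-4.3,0,19.3],[0,-0.367,0],0],[[-5.5,0,21.9],[0,-0.419,0],0],[[-6.8,0,24.4],[0,-0.471,0],0],[[-8.3,0,26.8],[0,-0.524,0],0],[[-9.9,0,29.2],[0,-0.576,0],0],[[-11.6,0,31.4],[0,-0.628,0],0],[[-13.4,0,33.6],[0,-0.681,0],0],[[-15.3,0,35.7],[0,-0.733,0],0],[[-17.4,0,37.7],[0,-0.785,0],0],[[-19.5,0,39.6],[0,-0.838,0],0],[[-21.7,0,41.3],[0,-0.89,0],0],[[-24.2,0,42.6],[0,-0.942,0],0],[[-25.8,0,43.6],[0,-0.977,0],0],[[-25.8,0,43.6],[0,-0.977,0],0]]'
python3 - <<'E'
from h import *
p=cam("wrist");save(p,"w4");print(bot.get_obs()["wrist_force"])
E
```

```text
time: 7.65
ee_pos: [0.5147, 0.2294, 0.0396]
tcp_rot: [-90.1, -0.2, 40.0]
wrist_force: [0.4, 0.6, -1.0]
opening: -0.0002
time: 9.65
ee_pos: [0.4664, 0.2462, 0.0394]
tcp_rot: [-90.1, -0.0, 96.0]
wrist_force: [-2.3, -0.0, 1.7]
opening: -0.0002
[-3.17964036  0.22433682  1.70009557]
```

View pics/w4.png

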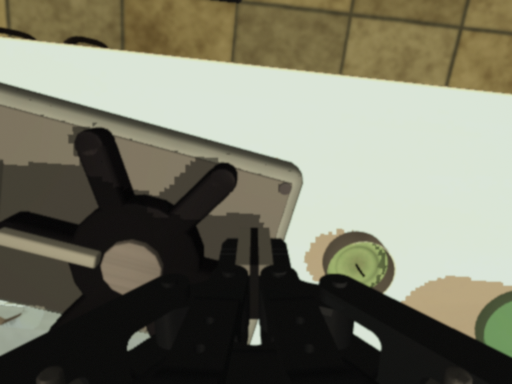

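The ridge is at the bridge side. A 3 N force on the fingertip suggests the following paddle is leaning on it, so I'll ease forward 5 mm and then lift out.

```bash
python3 -m inch '[[[0,0,2],[0,-0.03,0],0],[[0,0,4],[0,-0.07,0],0],[[0,0,5],[0,-0.09,0],0],[[0,0,5],[0,-0.09,0],0],[[0,0,5],[0,-0.09,0],0],[[0,0,5],[0,-0.09,0],0]]'
python3 -m inch '[[[0,-10,0],[0,0,0],0],[[0,-25,0],[0,0,0],0],[[0,-60,0],[0,0,0],0],[[0,-110,0],[0,0,0],0],[[0,-160,0],[0,0,0],0],[[0,-200,0],[0,0.3,0],0],[[0,-200,0],[0,0.6,0],0],[[0,-200,0],[0,0.9,0],0],[[0,-200,0],[0,1.2,0],0],[[0,-200,-50],[0,1.5,0],0],[[0,-200,-50],[0,1.8,0],0],[[0,-200,-50],[0,1.85,0],0],[[0,-200,-50],[0,1.85,0],0],[[0,-200,-50],[0,1.85,0],0],[[0,-200,-50],[0,1.85,0],0],[[0,-200,-50],[0,1.85,0],0],[[0,-200,-50],[0,1.85,0],0]]'
python3 - <<'E'
from h import *
p=cam("wrist");q=cam("side")
c=np.zeros((384,792,3),np.uint8);c[:,:512]=p["frame"];c[:280,512:]=cv2.resize(q["frame"][170:270,230:330],(280,280),interpolation=3)
cv2.imwrite("pics/w5.png",c[:,:,::-1])
import pickle;pickle.dump(p,open("p.pkl","wb"))
E
```

```text
time: 10.3
ee_pos: [0.4616, 0.2457, 0.0394]
tcp_rot: [-90.1, -0.0, 101.1]
wrist_force: [0.5, 0.0, 0.9]
opening: 0.0001
time: 12.0
ee_pos: [0.5103, 0.2551, 0.2412]
tcp_rot: [-89.9, -0.2, -2.4]
wrist_force: [0.6, -0.1, 0.2]
opening: 0.0003
```

View pics/w5.png

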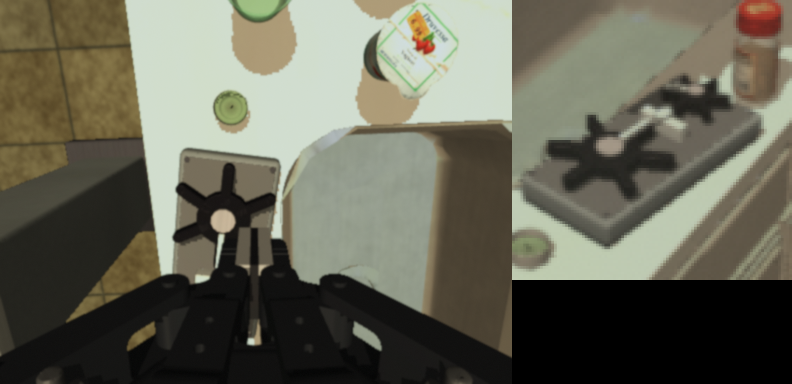

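The ridge now points at the arrow and bridge in both views. The small wheel, candle and jar look unchanged, and the gripper is clear.

```bash
python3 - <<'E'
import pickle
from h import *
p=pickle.load(open("p.pkl","rb"))
h=ray(p,(223,220),.051);print("hub",h)
for uv in((229,167),(180,187),(272,199)):
    d=(ray(p,uv,.051)-h)[:2];print(np.degrees(np.arctan2(d[1],d[0]))+10)
bot.job_done()
E
```

```text
hub [0.47562103 0.19333648 0.051     ]
90.16774789905683
147.62442522825464
31.95445396650835
the job is handed in; nothing more can be done
```

The batch counter is back at its start mark, and I handed the job in at about 12 s on the robot's clock. The large wheel needed two clicks. I gave them as two slow anticlockwise flicks with the closed fingertip, and let the wheel rest about 0.9 s in the notch before the mark ahead of the final flick.

- **Wheel position:** the ridge lies at the arrow in both the wrist and side views. The paddles measure about 90°, 148° and 32° in the counter's frame, against 90°, 150° and 30° expected, so the wheel is in its notch.
- **Counter:** the hub is at (0.4756, 0.1933) m. It was estimated at (0.476, 0.194) m at the start, so it has not moved by more than the measuring error.
- **Small wheel, jar, candle and other things:** the small wheel, jar and candle look untouched in the pictures. I checked them by eye only and did not measure the small wheel's angle.
- **After the second flick:** the next paddle was leaning on the fingertip with about 3 N. I moved the fingertip 5 mm on, the force dropped to noise level, and I lifted straight out.

No check failed or disagreed, beyond the first top-view estimate of the hub being about 5 mm off in x, which the closer wrist views corrected.

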